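# Start the wash timer against the ledge

### The job

The wash has just gone in, so start its timer, the white one with the blue button. The timer lies loose on the counter and its button sticks out of its edge: back the timer square up against the fixed wooden ledge and, with it braced there, press the blue button fully in for a moment. Then let go, leaving the timer lying flat with its back against the ledge and the button sprung out again, and leave the red-buttoned timer where it is.

Things in the scene. Friction and masses are not known exactly. Their poses are not given: they have to be found in the camera images.
- timer_mid (a point): Centre, 16 mm up, of the wash timer's case: loose white box 76 (its x) x 100 (y) x 32 mm high, 0.15 kg, with display, blue stripe and a blue button 44 mm wide, 20 mm high, proud of the middle of its -x edge, level with this point, outer face 52 mm from it when out. x: from the button to the plain back; z up. Starts with the back 15 to 40 mm short of the ledge and parallel to it within 4 degrees.
- start (a joint): Travel of the wash timer's blue button, in m: 0 out, 0.006 fully in (towards the timer's +x). It springs back when released. It starts to move at about 1.7 N and is fully in at 5.5 N; the timer slides on the counter at 1 to 2.5 N, so the button goes fully in only when the timer's back is braced.
- ledge_face (a point): Middle of the front face (towards the robot), 14 mm up, of the fixed straight wooden ledge, 400 mm long (its y), 28 deep (x), 28 high. x points level into the ledge, z up. Both timers lie before it side by side, 70 mm or more apart, either one on the left. A bottle 170 mm high stands to their left and a peg bowl to their right, 280 mm or more from this point; a brush lies behind the ledge.
- other_mid (a point): Centre, 16 mm up, of the other timer, not to be disturbed: the same loose white box with the same sizes and axes, but with a red button and a red stripe.
Not all that is in view belongs to the job. Leave any purple look-alike of the part that bears timer_mid alone.

How it is judged (in metres and radians):
On the way:
1. the blue button is held in by 4 mm or more for 0.2 s while the timer's back is within 10 mm of the ledge (value of joint start above 0.004 m and x of timer_mid in the frame of ledge_face between -0.048 and -0.03 m and y of timer_mid in the frame of ledge_face between -0.2 and 0.2 m), for 0.2 s.
At the end, for the whole second after the job is handed in: The blue button is out again (within 2 mm), and its timer lies flat on the counter in front of the ledge, its back within 10 mm of the ledge's face and parallel to it within about 11 degrees (value of joint start below 0.002 m and x of timer_mid in the frame of ledge_face between -0.048 and -0.03 m and y of timer_mid in the frame of ledge_face between -0.2 and 0.2 m and angle between the x axis of timer_mid and the x axis of ledge_face, either way round below 0.2 rad and angle between timer_mid's own z axis and vertical below 0.15 rad and height (world z) of timer_mid below 0.027 m); the robot touches nothing.
It fails at once if the red-buttoned timer is moved by more than 10 mm (distance of other_mid from where it was at the start of the episode above 0.01 m).
It also fails if it takes over 32 s, if anything falls off the work surface, if the arm or the gripper's body presses on something with over 40 N, if the wrist force passes 120 N, or if a joint passes its speed limit or range.

### The arm

A 7-joint arm with a two-finger parallel gripper is mounted at the origin on the work surface. World frame = base frame: x ahead of the robot, y to its left, z up, the work surface at z = 0. Lengths are in mm, angles in rad, forces in N, time in s.
With the tool pointing down it reaches from about 400 to 850 mm from the base axis. Payload 10.4 kg.
Tool frame: the origin (TCP) lies midway between the tips of the shut fingers; the grasp point (between the pads) lies 19 mm behind it; z points along the fingers, y is the direction in which the jaws open and shut (so a half turn about z gives the same grasp; the last joint's range is limited). The gripper opens to 87 mm and grips with 3 to 60 N. Pads are 19 mm wide; open, the fingers measure 117 mm over their backs; the gripper's body (75 mm by 190 mm) begins 51 mm behind the grasp point.
Start: joints at [-1.313, 0.332, -0.065, 1.46, 0.022, 1.35, -0.088], TCP at [173.189, 600.548, 222.576] pointing down, gripper open.
Joint ranges: [-2.6, 2.6], [-0.5, 2.12], [-1.47, 1.34], [0.16, 2.42], [-1.27, 4.41], [0.06, 2.06], [-2.6, 2.6]. Speed limits (rad/s): [2.22, 2.22, 2.79, 2.79, 3.14, 3.14, 3.14].

### API

Orientations are given as a rotation vector (axis times angle).
In Python, from station import bot gives the robot as it stands.
- The arm moves only by the tool move_arm, never from a script. Its argument "moves" is a list of rows, each a list of 3 entries, a list of its own where there are three numbers: the shift along the tool's x, y, z in m, then the turn, a rotation vector about the tool's x, y, z in rad, then the finger opening in m, from 0 to 0.087. A call has 1 to 5 rows; each row shifts and turns the commanded pose from where the row before left it, along the tool's axes as they then stand; what a row does not reach is not made up. A row lasts 1/12 s, in which the tool goes at most 41.7 mm and 7.16 degrees, less where a joint would pass 70% of its speed; a pose out of reach is approached as far as the arm can. A call with a gripper value outside its range is refused whole. The fingers move at their own pace and stop on an object; "newtons" is the grip in N (left out, the last holds). Time passes only in rows, so rows that do not move let the fingers close. It gives the time, the measured TCP pose, the force and the opening at its end, in the units of the state.
- bot.observe(): the state, without advancing time (a new reading comes with each control period).
- bot.read_camera(name): name is "scene" or "top" or "wrist"; returns a dict with "color" (384x512x3 uint8, red, green, blue), "vertical_fov" (degrees; the focal length in pixels is half the picture's height over the tangent of half this angle, whatever the lens; pixels are square), "cx", "cy" (the principal point, pixels), "R" (3x3) and "t" (3): a world point X has camera coordinates R X + t; the wrist camera has in their place "tool_from_camera" (4x4, takes a point from camera to tool coordinates, whose origin is the TCP and whose axes are the flange's). Camera axes: x right, y down, z forward; pixel columns grow to the right and rows downward; lengths in mm; the calibration is good to about 2 mm. A picture is of the moment at which its call begins: read the wrist's pose just before it. There is no depth.
- bot.sign_off(): hands the job in, once; it reports no verdict.
The state is a dict: "t": time; "qpos": joint angles; "joint_vel": joint speeds; "joint_torque": joint torques, N m; "tcp_pos": TCP position; "orientation": TCP orientation; "ft_force": force on the tool from outside, world axes, zero at the start; "wrist_torque": the same for the moment, N m; "width": opening from 0.0 (shut) to 1.0 (fully open).
Only numpy, scipy, OpenCV 4.12 (cv2) and the standard library are available. Lean on these libraries where they do the work, as an engineer would, in place of code of your own. Each camera call takes 0.05 s, during which the arm holds its last target. There are 200 camera calls.

## Working session

There is one attempt and no reset: what is moved stays moved. The work goes in short steps, Python scripts to look and compute and a tool call to move; the robot and the scene stay as the last step left them, time stands still between calls to the robot, and variables do not carry over. Pictures are saved under pics/ and viewed, about 8 in all and at most 12, crops included, and the job is handed in when it is done.

Besides the shell and the picture viewer there is one more tool, called by a JSON object that holds its "method" and its "body", one argument or row to a line. move_arm: Moves the arm, as the interface text tells. Its arguments: {"type":"object","properties":{"moves":{"type":"array"},"newtons":{"type":"number"}},"required":["moves"]}

```bash
mkdir -p pics; cat > h.py <<'E'
import numpy as np,cv2,json
from station import bot
def snap(n,f):
    c=bot.read_camera(n); cv2.imwrite(f,cv2.cvtColor(np.asarray(c['color']),cv2.COLOR_RGB2BGR)); 
    return c
def ray(c,u,v):
    f=192/np.tan(np.radians(c['vertical_fov'])/2)
    R=np.array(c['R']);t=np.array(c['t'])
    d=R.T@np.array([(u-c['cx'])/f,(v-c['cy'])/f,1]); return -R.T@t,d
def atz(c,u,v,z):
    o,d=ray(c,u,v); return o+d*(z-o[2])/d[2]
def proj(c,X):
    f=192/np.tan(np.radians(c['vertical_fov'])/2)
    p=np.array(c['R'])@X+np.array(c['t']); return f*p[0]/p[2]+c['cx'],f*p[1]/p[2]+c['cy']
E
python3 - <<'E'
from h import *
import pickle
s=bot.observe();print(s)
for n in('top','scene'):
    c=snap(n,f'pics/{n}0.png');pickle.dump(c,open(n+'.pkl','wb'));print(n,c['vertical_fov'],c['cx'],c['cy'],-np.array(c['R']).T@np.array(c['t']))
    im=cv2.imread(f'pics/{n}0.png');cv2.imwrite(f'pics/{n}0b.png',cv2.resize(im,(800,600),interpolation=cv2.INTER_CUBIC))
E
```

```text
{'t': 0.0, 'qpos': array([-1.31258098,  0.33290452, -0.06470366,  1.46097689,  0.02161477,
        1.34993823, -0.08852411]), 'joint_vel': array([-5.29965892e-04,  3.12873855e-04, -4.14078081e-05, -1.41644033e-03,
        1.95491186e-03, -1.48303384e-05,  5.32532419e-04]), 'joint_torque': array([-1.02294023e-03, -6.23246741e+01,  2.40848854e-02, -3.89903426e+01,
       -6.13569003e-02,  3.97908222e-02,  1.22371762e-04]), 'tcp_pos': array([173.10655989, 600.112942  , 221.71661219]), 'orientation': array([-4.39630989e-01, -3.11054945e+00,  2.39609128e-03]), 'ft_force': array([-0.60427583, -0.23632862,  0.37508508]), 'wrist_torque': array([-0.01261839, -0.0377156 , -0.02709463]), 'width': 0.9996507736420893}
top 43.95678343985759 257.0153318806453 184.09733534820208 [ 403.44627009  -39.78014349 1070.93921336]
scene 45.59204136916061 250.7280037438263 193.29418425311806 [1422.2960796   271.17544347  661.42552162]
```

View pics/top0b.png

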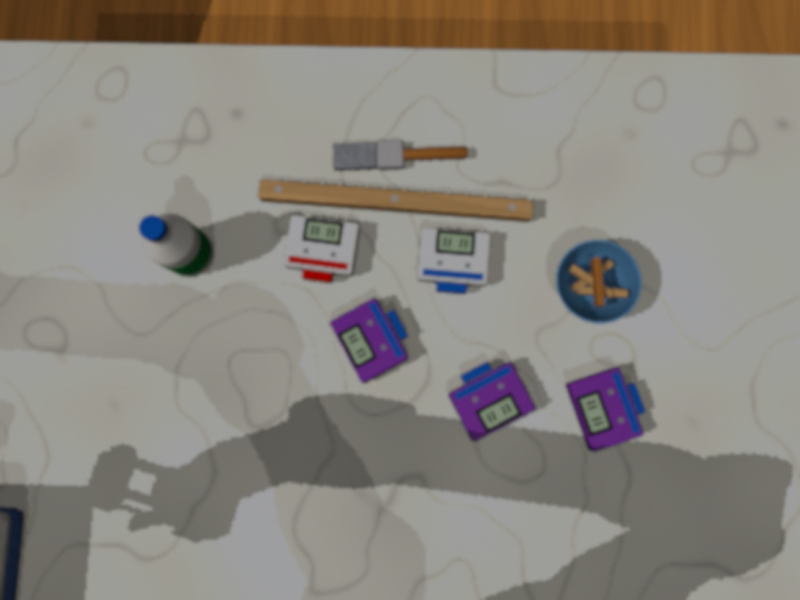

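View pics/scene0b.png

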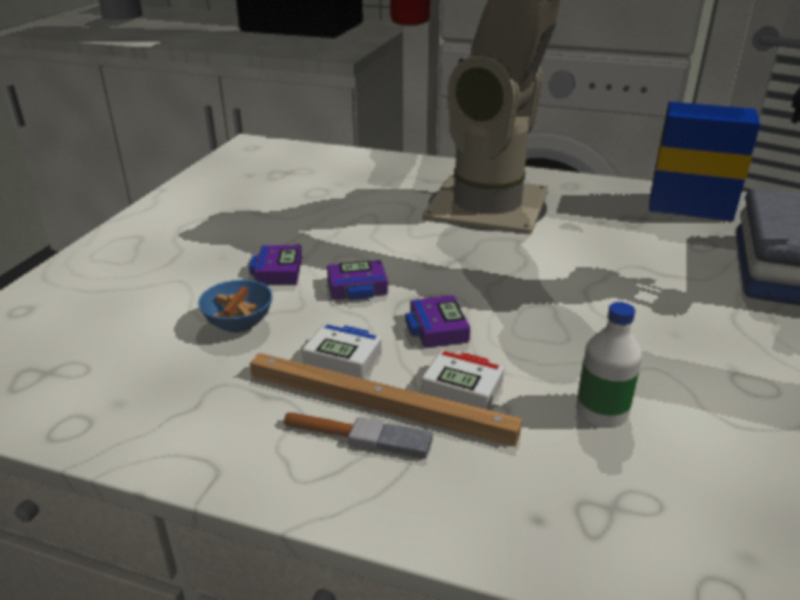

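The wash timer (blue button at about (452,288) in the enlarged top view) is to the right, and the red one to its left at (318,275). The ledge runs from (260,190) to (533,210) and tilts slightly. Three purple look-alikes lie on the robot's side. I'll enlarge both views for exact corners.

```bash
python3 - <<'E'
import cv2,numpy as np
a=cv2.imread('pics/top0.png')[105:205,155:355]; b=cv2.imread('pics/scene0.png')[200:290,150:350]
a=cv2.resize(a,None,fx=4,fy=4,interpolation=cv2.INTER_CUBIC)[:300];b=cv2.resize(b,None,fx=4,fy=4,interpolation=cv2.INTER_CUBIC)[:300]
cv2.imwrite('pics/c.png',np.vstack([a,b]))
E
```

```text
(no output)
```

View pics/c.png

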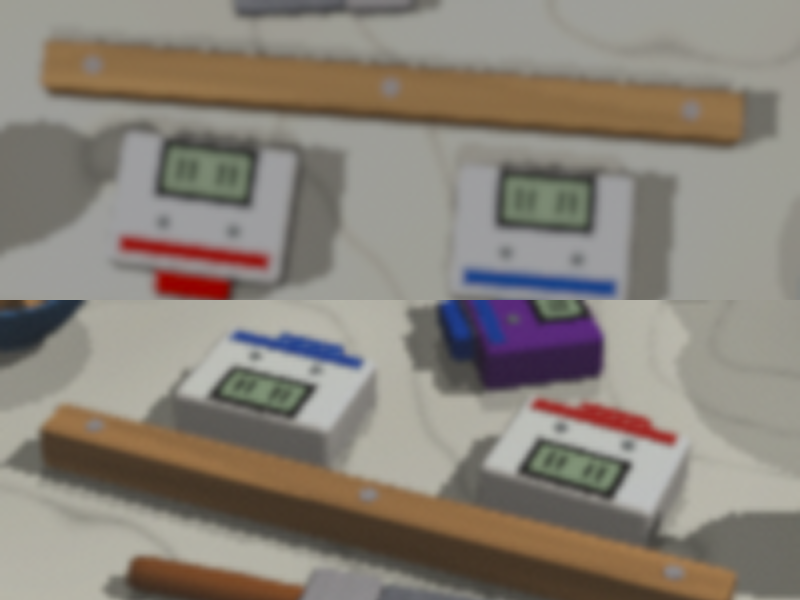

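```bash
cat > m.py <<'E'
from h import *
import pickle
T=pickle.load(open('top.pkl','rb'));S=pickle.load(open('scene.pkl','rb'))
k=lambda x,y,a,b:(a+x/4-.375,b+y/4-.375)
def tri(p,q):
    o1,d1=ray(T,*k(*p,155,105));o2,d2=ray(S,*k(*q,150,200))
    A=np.stack([d1,-d2],1);s=np.linalg.lstsq(A,o2-o1,rcond=None)[0]
    a=o1+d1*s[0];b=o2+d2*s[1];return (a+b)/2,np.linalg.norm(a-b)
for n,p,q in [('screwL',(92,64),(674,273)),('screwM',(391,88),(368,195)),('screwR',(690,111),(95,125)),
 ('dispBackL',(500,170),(301,113)),('dispBackR',(594,176),(213,88)),('dispFrL',(497,226),(316,86)),('dispFrR',(590,232),(231,67)),
 ('stripeL',(464,276),(362,62)),('stripeR',(614,287),(232,36)),('dotL',(506,252),(316,70)),('dotR',(577,260),(256,56)),
 ('rdotL',(164,222),(628,145)),('rdotR',(233,231),(560,127))]:
    X,e=tri(p,q);z=28 if 'sc' in n else 32
    print(n,X.round(1),e.round(1),'topz',atz(T,*k(*p,155,105),z)[:2].round(1),'scz',atz(S,*k(*q,150,200),z)[:2].round(1))
for p in [(42,92),(735,143)]: print('ledge front lower',atz(T,*k(*p,155,105),0).round(1),atz(T,*k(*p,155,105),28).round(1))
for p in [(460,168),(633,177)]: print('back corner',atz(T,*k(*p,155,105),32).round(1))
E
python3 m.py
```

```text
screwL [710.5 168.7  28.6] 1.2 topz [710.5 169.4] scz [710.1 168.1]
screwM [700.4  -1.6  28.3] 0.9 topz [700.3  -1.1] scz [700.1  -2.1]
screwR [ 690.8 -170.6   28.9] 1.5 topz [ 690.8 -170. ] scz [ 689.9 -172. ]
dispBackL [651.8 -61.9  35.2] 3.6 topz [653.2 -63.7] scz [647.5 -61.8]
dispBackR [ 649.3 -115.6   38.8] 0.2 topz [ 651.  -116.2] scz [ 640.8 -119.7]
dispFrL [621.1 -62.7  32.7] 0.1 topz [621.2 -62.7] scz [620.2 -63.1]
dispFrR [ 619.4 -115.8   33.3] 3.2 topz [ 619.1 -114.4] scz [ 618.  -118.2]
stripeL [592.  -44.8  34.3] 0.3 topz [592.5 -45. ] scz [589.  -45.8]
stripeR [ 588.6 -129.    32.7] 2.2 topz [ 588.4 -128. ] scz [ 587.8 -130.6]
dotL [606.5 -68.2  33. ] 0.5 topz [606.6 -68. ] scz [605.2 -69. ]
dotR [ 603.2 -107.8   32.3] 0.9 topz [ 603.  -107.4] scz [ 602.9 -108.4]
rdotL [619.  123.   32.5] 0.4 topz [619.  123.3] scz [618.3 122.7]
rdotR [614.9  83.5  32.8] 1.7 topz [614.8  84.4] scz [614.1  82.5]
ledge front lower [701.3 203.4   0. ] [693.5 197.   28. ]
ledge front lower [ 680.  -199.4    0. ] [ 672.8 -195.2   28. ]
back corner [653.8 -41.3  32. ]
back corner [ 651.  -137.9   32. ]
```

{"method": "move_arm", "body": {
  "moves": [
    [[0,0,0],[0,0,-0.1115],0],
    [[0,0,0],[0,0,-0.1115],0],
    [[-0.0196,-0.0332,0],[0,0,0],0],
    [[-0.0196,-0.0332,0],[0,0,0],0],
    [[-0.0196,-0.0332,0],[0,0,0],0]
  ],
  "newtons": 20
}}

```text
t: 0.52
tcp_pos: [226.3, 496.2, 221.7]
orientation: [-0.089, -3.14, 0.002]
ft_force: [1.2, 0.0, -0.4]
width: 0.705
```

{"method": "move_arm", "body": {
  "moves": [
    [[-0.0196,-0.0332,0],[0,0,0],0],
    [[-0.0196,-0.0332,0],[0,0,0],0],
    [[-0.0196,-0.0332,0],[0,0,0],0],
    [[-0.0196,-0.0332,0],[0,0,0],0],
    [[-0.0196,-0.0332,0],[0,0,0],0]
  ]
}}

```text
t: 0.93
tcp_pos: [314.8, 324.4, 222.3]
orientation: [-0.091, -3.14, -0.0]
ft_force: [0.9, -0.0, -0.1]
width: 0.326
```

{"method": "move_arm", "body": {
  "moves": [
    [[-0.0196,-0.0332,0],[0,0,0],0],
    [[-0.0196,-0.0332,0],[0,0,0],0],
    [[-0.0196,-0.0332,0],[0,0,0],0],
    [[-0.0196,-0.0332,0],[0,0,0],0],
    [[-0.0196,-0.0332,0],[0,0,0],0]
  ]
}}

```text
t: 1.35
tcp_pos: [402.9, 153.0, 222.5]
orientation: [-0.091, -3.14, -0.001]
ft_force: [1.1, 1.4, 1.0]
width: 0.022
```

{"method": "move_arm", "body": {
  "moves": [
    [[-0.0196,-0.0332,0],[0,0,0],0],
    [[-0.0196,-0.0332,0],[0,0,0],0],
    [[-0.0196,-0.0332,0],[0,0,0],0],
    [[-0.0196,-0.0332,0],[0,0,0],0],
    [[-0.0196,-0.0332,0],[0,0,0],0]
  ]
}}

```text
t: 1.77
tcp_pos: [491.2, -18.3, 222.6]
orientation: [0.091, 3.14, 0.0]
ft_force: [1.5, 1.0, -0.5]
width: 0.004
```

{"method": "move_arm", "body": {
  "moves": [
    [[-0.0196,-0.0332,0],[0,0,0],0],
    [[-0.01,-0.02,0.02],[0,0,0],0],
    [[0,0,0.03],[0,0,0],0],
    [[0,0,0.03],[0,0,0],0],
    [[0,0,0],[0,0,0],0]
  ]
}}

```text
t: 2.18
tcp_pos: [514.0, -71.4, 137.4]
orientation: [-0.092, -3.132, 0.002]
ft_force: [-0.8, -0.2, -0.4]
width: 0.004
```

```bash
python3 - <<'E'
from h import *
import pickle
from scipy.spatial.transform import Rotation as R
s=bot.observe();c=snap('wrist','pics/w.png');print(s['t'],s['tcp_pos'],s['orientation'])
Rt=R.from_rotvec(s['orientation']).as_matrix();M=np.array(c['tool_from_camera']);print('toolx',Rt[:,0],'tooly',Rt[:,1])
Rwc=Rt@M[:3,:3];p=Rt@M[:3,3]+s['tcp_pos'];c['R']=Rwc.T;c['t']=-Rwc.T@p;pickle.dump(c,open('w.pkl','wb'))
im=cv2.imread('pics/w.png');cv2.imwrite('pics/wb.png',cv2.resize(im,(800,600),interpolation=cv2.INTER_CUBIC))
print([proj(c,np.array(X)) for X in [(562.5,-85.5,16),(590.3,-86.7,32),(653,-90,32)]])
E
```

```text
2.1833 [514.03856926 -71.38946314 137.40934409] [-9.17516707e-02 -3.13200933e+00  1.80650044e-03]
toolx [-0.99825119  0.05854315  0.00820178] tooly [ 0.05853365  0.99828446 -0.00139382]
[(np.float64(248.93752750596542), np.float64(234.72924386270074)), (np.float64(249.06957375059946), np.float64(268.5613722236763)), (np.float64(250.09163084681305), np.float64(324.060194598313))]
```

View pics/wb.png

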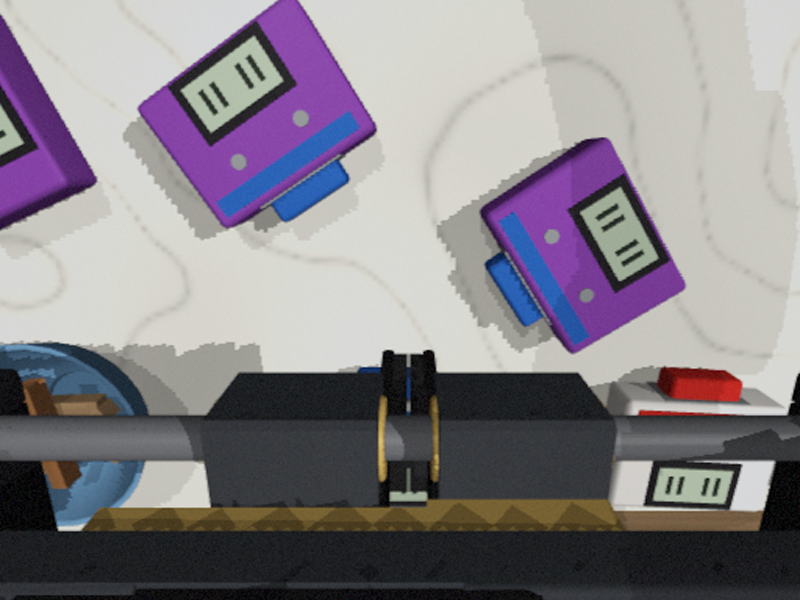

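The view shows the shut fingers over the blue button. It is mostly hidden, with only its corner peeping out at (365,371). The red timer is well to the right at (700,440), and the space below the fingers is free. Next I go down in front of the button.

{"method": "move_arm", "body": {
  "moves": [
    [[-0.01,-0.0055,0.03],[0,0,0],0],
    [[-0.0107,-0.0055,0.03],[0,0,0],0],
    [[0,0,0.03],[0,0,0],0],
    [[0,0,0.025],[0,0,0],0],
    [[0,0,0],[0,0,0],0]
  ]
}}

```text
t: 2.65
tcp_pos: [535.6, -82.5, 25.1]
orientation: [-0.089, -3.135, 0.0]
ft_force: [-1.1, -0.1, -0.1]
width: 0.002
```

{"method": "move_arm", "body": {
  "moves": [
    [[0,0,0],[0,0,0],0],
    [[0,0,0],[0,0,0],0]
  ]
}}

```text
t: 2.82
tcp_pos: [539.0, -83.3, 30.1]
orientation: [0.09, 3.137, 0.001]
ft_force: [0.5, -0.2, -0.3]
width: 0.006
```

{"method": "move_arm", "body": {
  "moves": [
    [[0,0,0.01],[0,0,0],0],
    [[0,0,0.01],[0,0,0],0],
    [[0,0,0],[0,0,0],0],
    [[0,0,0],[0,0,0],0]
  ]
}}

```text
t: 3.15
tcp_pos: [537.0, -83.3, 7.2]
orientation: [-0.091, -3.139, -0.0]
ft_force: [-1.3, 0.0, 0.8]
width: 0.005
```

```bash
python3 - <<'E'
from h import *
import pickle
s=bot.observe();print(s['t'],s['tcp_pos'],s['orientation'],s['ft_force'])
A=[]
for n,(x,y,w,h) in (('top',(215,110,160,110)),('scene',(150,190,160,110))):
    c=snap(n,f'pics/{n}1.png'); A.append(cv2.resize(cv2.imread(f'pics/{n}1.png')[y:y+h,x:x+w],None,fx=2.7,fy=2.7,interpolation=cv2.INTER_CUBIC))
cv2.imwrite('pics/d.png',np.vstack(A))
E
```

```text
3.15 [537.00421555 -83.30936597   7.20523019] [-9.06500790e-02 -3.13934538e+00 -1.56068670e-04] [-1.30754977  0.00246117  0.77977408]
```

View pics/d.png

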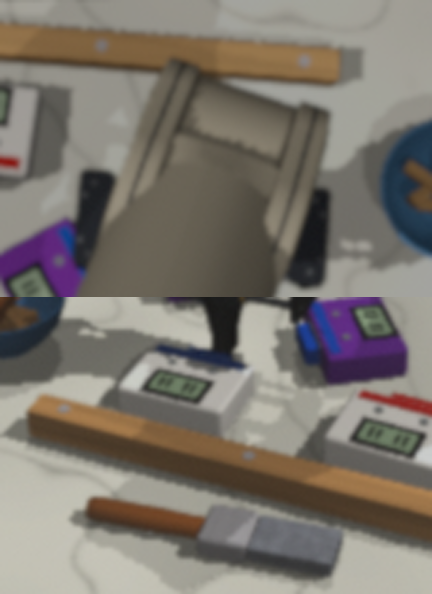

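The fingers stand behind the button in the scene view at (225,330), and the timer has not moved. I'll advance slowly along the ledge normal.

{"method": "move_arm", "body": {
  "moves": [
    [[-0.004,0,0],[0,0,0],0],
    [[-0.004,0,0],[0,0,0],0],
    [[-0.004,0,0],[0,0,0],0],
    [[-0.003,0,0],[0,0,0],0],
    [[-0.003,0,0],[0,0,0],0]
  ]
}}

```text
t: 3.67
tcp_pos: [555.8, -84.5, 7.6]
orientation: [0.091, 3.14, 0.0]
ft_force: [-2.3, 0.2, 2.1]
width: 0.003
```

{"method": "move_arm", "body": {
  "moves": [
    [[-0.003,0,0],[0,0,0],0],
    [[-0.003,0,0],[0,0,0],0],
    [[-0.003,0,0],[0,0,0],0],
    [[-0.003,0,0],[0,0,0],0],
    [[-0.003,0,0],[0,0,0],0]
  ]
}}

```text
t: 4.08
tcp_pos: [570.6, -85.3, 7.4]
orientation: [-0.091, -3.14, -0.0]
ft_force: [-1.5, -0.4, -0.4]
width: 0.005
```

{"method": "move_arm", "body": {
  "moves": [
    [[0,0,0],[0,0,0],0],
    [[0,0,0],[0,0,0],0]
  ]
}}

```text
t: 4.25
tcp_pos: [570.6, -85.3, 7.5]
orientation: [0.091, 3.14, -0.0]
ft_force: [-0.7, 0.9, -0.2]
width: 0.006
```

```bash
python3 - <<'E'
from h import *
c=snap('scene','pics/s2.png'); cv2.imwrite('pics/e.png',cv2.resize(cv2.imread('pics/s2.png')[190:300,150:350],None,fx=4,fy=4,interpolation=cv2.INTER_CUBIC))
E
```

```text
(no output)
```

View pics/e.png

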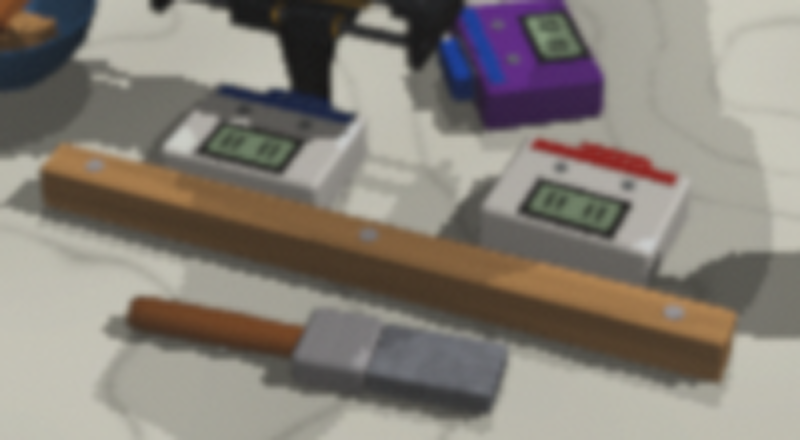

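The timer has slid towards the ledge and stays square (stripe (220,90) to (355,115)). The finger is centred on the button, and the red timer has not moved. I continue.

{"method": "move_arm", "body": {
  "moves": [
    [[-0.002,0,0],[0,0,0],0],
    [[-0.002,0,0],[0,0,0],0],
    [[-0.002,0,0],[0,0,0],0],
    [[-0.002,0,0],[0,0,0],0],
    [[0,0,0],[0,0,0],0]
  ]
}}

```text
t: 4.72
tcp_pos: [578.8, -85.8, 7.5]
orientation: [0.091, 3.14, -0.0]
ft_force: [-0.0, 0.5, -0.3]
width: 0.008
```

{"method": "move_arm", "body": {
  "moves": [
    [[-0.002,0,0],[0,0,0],0],
    [[-0.002,0,0],[0,0,0],0],
    [[-0.001,0,0],[0,0,0],0],
    [[-0.001,0,0],[0,0,0],0],
    [[0,0,0],[0,0,0],0]
  ]
}}

```text
t: 5.13
tcp_pos: [584.2, -86.2, 7.5]
orientation: [-0.091, -3.14, -0.0]
ft_force: [-2.8, 0.2, 3.5]
width: -0.002
```

{"method": "move_arm", "body": {
  "moves": [
    [[-0.001,0,0],[0,0,0],0],
    [[-0.001,0,0],[0,0,0],0],
    [[-0.001,0,0],[0,0,0],0],
    [[0,0,0],[0,0,0],0]
  ]
}}

```text
t: 5.47
tcp_pos: [587.0, -86.3, 7.4]
orientation: [-0.091, -3.139, -0.0]
ft_force: [-5.5, 0.9, 4.0]
width: 0.001
```

{"method": "move_arm", "body": {
  "moves": [
    [[-0.001,0,0],[0,0,0],0],
    [[0,0,0],[0,0,0],0]
  ]
}}

```text
t: 5.63
tcp_pos: [587.2, -86.4, 7.4]
orientation: [-0.091, -3.138, -0.001]
ft_force: [-9.8, 0.2, 7.0]
width: 0.004
```

{"method": "move_arm", "body": {
  "moves": [
    [[-0.001,0,0],[0,0,0],0],
    [[0,0,0],[0,0,0],0]
  ]
}}

```text
t: 5.8
tcp_pos: [587.2, -86.5, 7.2]
orientation: [-0.091, -3.136, -0.001]
ft_force: [-13.3, 0.7, 10.0]
width: 0.003
```

{"method": "move_arm", "body": {
  "moves": [
    [[-0.001,0,0],[0,0,0],0],
    [[0,0,0],[0,0,0],0]
  ]
}}

```text
t: 5.97
tcp_pos: [587.3, -86.4, 7.1]
orientation: [-0.091, -3.134, -0.002]
ft_force: [-17.3, 2.9, 13.9]
width: 0.004
```

Hard stop at 587.2 mm with 17 N, right where the fully-in position was predicted. I'll hold and look.

{"method": "move_arm", "body": {
  "moves": [
    [[0,0,0],[0,0,0],0],
    [[0,0,0],[0,0,0],0],
    [[0,0,0],[0,0,0],0],
    [[0,0,0],[0,0,0],0]
  ]
}}

```text
t: 6.3
tcp_pos: [587.3, -86.4, 7.1]
orientation: [-0.091, -3.134, -0.002]
ft_force: [-17.7, 2.5, 14.5]
width: 0.01
```

```bash
python3 - <<'E'
from h import *
c=snap('scene','pics/s3.png'); cv2.imwrite('pics/f.png',cv2.resize(cv2.imread('pics/s3.png')[190:300,150:350],None,fx=4,fy=4,interpolation=cv2.INTER_CUBIC))
E
```

```text
(no output)
```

View pics/f.png

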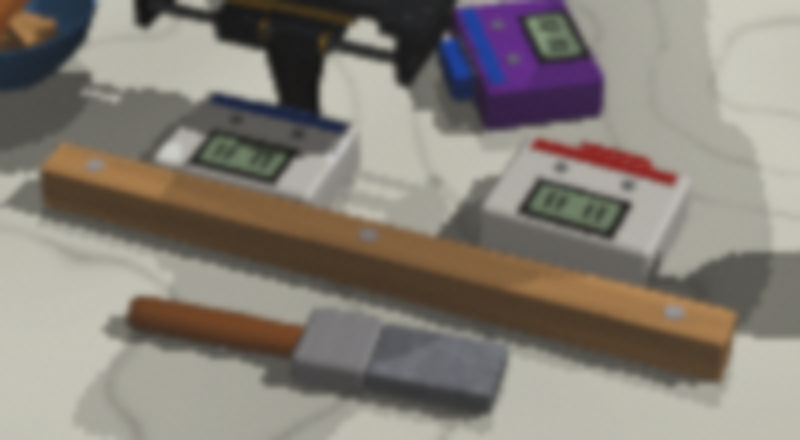

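The timer's back is flush against the ledge, the button is pressed, and the red timer is unmoved. I release.

{"method": "move_arm", "body": {
  "moves": [
    [[0.003,0,0],[0,0,0],0],
    [[0.003,0,0],[0,0,0],0],
    [[0.004,0,0],[0,0,0],0],
    [[0.008,0,0],[0,0,0],0],
    [[0.015,0,0],[0,0,0],0]
  ]
}}

```text
t: 6.77
tcp_pos: [558.6, -84.5, 7.9]
orientation: [0.09, 3.138, -0.001]
ft_force: [-0.4, 0.0, 0.1]
width: 0.003
```

{"method": "move_arm", "body": {
  "moves": [
    [[0.015,0,0],[0,0,0],0],
    [[0,0,-0.03],[0,0,0],0],
    [[0,0,-0.04],[0,0,0],0],
    [[0,0,-0.04],[0,0,0],0],
    [[0,0,-0.04],[0,0,0],0]
  ]
}}

```text
t: 7.18
tcp_pos: [542.2, -83.8, 159.5]
orientation: [0.091, 3.139, 0.0]
ft_force: [0.9, 0.1, 0.6]
width: 0.006
```

{"method": "move_arm", "body": {
  "moves": [
    [[0,0.04,0],[0,0,0],0],
    [[0,0.04,0],[0,0,0],0],
    [[0,0.04,0],[0,0,0],0],
    [[0,0.04,0],[0,0,0],0],
    [[0,0.04,0],[0,0,0],0]
  ]
}}

```text
t: 7.6
tcp_pos: [554.0, 118.2, 158.2]
orientation: [0.091, 3.138, 0.002]
ft_force: [1.2, 0.4, -0.1]
width: 0.006
```

{"method": "move_arm", "body": {
  "moves": [
    [[0.02,0.03,0],[0,0,0],0],
    [[0.02,0.03,0],[0,0,0],0],
    [[0,0.03,0],[0,0,0],0],
    [[0,0,0],[0,0,0],0],
    [[0,0,0],[0,0,0],0]
  ]
}}

```text
t: 8.02
tcp_pos: [518.9, 210.2, 157.7]
orientation: [0.085, 3.139, 0.002]
ft_force: [1.1, -0.5, 0.1]
width: 0.006
```

```bash
python3 - <<'E'
from h import *
A=[]
for n,(x,y) in (('top',(155,105)),('scene',(150,200))):
    c=snap(n,f'pics/{n}4.png'); A.append(cv2.resize(cv2.imread(f'pics/{n}4.png')[y:y+85,x:x+200],None,fx=4,fy=4,interpolation=cv2.INTER_CUBIC)[:340 if n=='top' else 260])
cv2.imwrite('pics/g.png',np.vstack(A)); s=bot.observe();print(s['t'],s['tcp_pos'],s['ft_force'])
E
```

```text
8.1167 [519.65174073 207.17429064 157.74953537] [-0.59088957 -0.74211175 -0.28478442]
```

View pics/g.png

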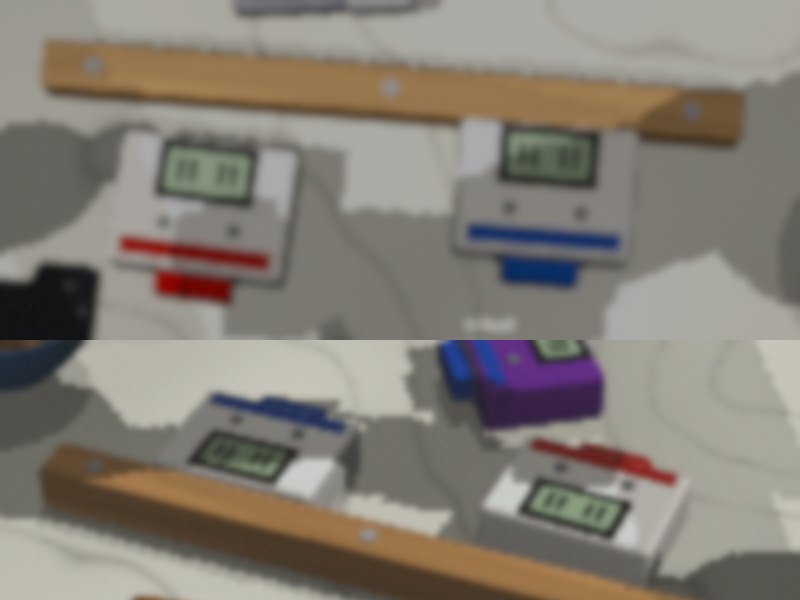

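```bash
python3 -c "
from h import *
print(bot.sign_off())"
```

```text
the job is handed in; nothing more can be done
None
```

The wash timer is pushed square up against the ledge, its blue button was pressed in and released, and the job is handed in at about 8 s; no verdict is reported.

- **Press:** I pushed on the button with shut fingers along the ledge's normal. The force rose from about 3 to 5.5 N, then hit a hard stop at TCP x of about 587 mm, within 1 mm of where I expected the button to be fully in. I held it there for about 0.5 s at about 17 N. The force and that stop are my only evidence that the button went fully in, as the camera could not see it during the press.
- **Last pictures:** The wash timer lies flat and parallel to the ledge with its back against it. Its button is out again, sticking out as far as the red one. The red timer has not visibly moved, and the arm is clear of everything.
- **Disagreements:**
  - The timer moved about 26 mm by pixel shift, against the 29 mm gap I first measured, so up to 3 mm may remain (the limit is 10 mm).
  - While pressing, the wrist also read an unexplained upward force of about 14 N. It was gone after the release.

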